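# Lay out the tea cups and sugar

### The arm

A 6-joint arm with a two-finger parallel gripper is mounted at the origin on the work surface. World frame = base frame: x ahead of the robot, y to its left, z up, the work surface at z = 0. Lengths are in m, angles in rad, forces in N, time in s.
With the tool pointing down it reaches from about 0.375 to 0.975 m from the base axis. Payload 3.8 kg.
Tool frame: the origin (TCP) lies on the centre line of the jaws, within the pads' length; the fingertips stand 25 mm ahead of it and the grasp point (between the pads) lies 6 mm ahead of it (tip_extent is the distance from the TCP to the fingertips, in m); z points along the fingers, y is the line along which they close (so a half turn about z gives the same grasp; the last joint's range is limited). The gripper opens to 88 mm and grips with 3 to 60 N. Pads are 18 mm wide; open, the fingers measure 123 mm over their backs; the gripper's body (75 mm by 187 mm) begins 45 mm behind the grasp point.
Start: joints at [-1.194, 0.264, 1.604, -0, 1.274, -0.037], TCP at [0.271, -0.618, 0.264] pointing down, gripper open.
Joint ranges: [-2.63, 2.63], [-0.94, 2.18], [0.31, 2.57], [-1.31, 4.45], [0, 2.66], [-2.55, 2.55]. Speed limits (rad/s): [2.57, 2.57, 3.14, 3.14, 3.14, 3.14].

### API

Orientations are given as a unit quaternion [w, x, y, z].
In Python, from rig import * gives the robot as it stands. Calls block until the motion is done:
- move_to(position, orientation): joint-space move of the TCP to a pose.
- line_to(position, orientation=None, feed=0.15): straight line of the TCP; orientation=None keeps the orientation; feed is the mean speed in m/s.
- move_joints(angles): joint-space move.
- command_gripper(opening): opening from 0.0 (shut) to 1.0 (fully open); the grip force is fixed at half the most; returns when the fingers have stopped.
- sleep(seconds).
- ik(position, orientation): joint angles nearest the present ones, or None.
- get_state(): the state.
- capture(name): name is "scene" or "top" or "wrist"; returns the picture (400x640x3 uint8, blue, green, red); there is no depth.
- calibration(name): a dict with "camera_matrix" (3x3 intrinsics, pixels), "extrinsics" (4x4, takes a point from camera to world coordinates); the wrist camera has in their place "hand_eye" (4x4, takes a point from camera to tool coordinates, whose origin is the TCP and whose axes are the flange's). Camera axes: x right, y down, z forward; pixel columns grow to the right and rows downward; lengths in m; the calibration is good to about 2 mm. A picture is of the moment at which its call begins: read the wrist's pose just before it. calibration takes no time and is no camera call.
A pose or a line that the arm cannot do raises IKError and nothing moves.
- job_done(): hands the job in; it is judged then, once.
The state is a dict: "time": time; "joint_positions": joint angles; "dq": joint speeds; "joint_torque": joint torques, N m; "eef_pos": TCP position; "tcp_rot": TCP orientation; "force": force on the tool from outside, world axes, zero at the start; "torque": the same for the moment, N m; "grip_width": opening from 0.0 (shut) to 1.0 (fully open); "grip_force": force on a finger pad.
Only numpy, scipy, OpenCV 4.12 (cv2) and the standard library are available. Lean on these libraries where they do the work, as an engineer would, in place of code of your own. Each camera call takes 0.05 s, during which the arm holds its last target. There are 200 camera calls.

### The job

Set the table for tea: stand each cup upright in the middle of the saucer of its own colour, and the white sugar pot in the middle of the square cork coaster. Set every piece down before letting go of it (do not drop it or knock it over), and leave the honey jar and the milk jug where they stand.

Things in the scene. Friction and masses are not known exactly. Their poses are not given: they have to be found in the camera images.
- cup_blue: loose blue cup, open on top: straight round wall 60 mm across from 14 mm up to the rim at 62 mm (foot 52 mm across), wall 4 mm, about 0.16 kg. Ear handle at +y, 7 mm thick, reaching 54 mm from the axis, 14 to 54 mm up; else the wall is free, so grip it from above across x. Starts upright on the counter. Origin: centre of its underside; z up its axis.
- cup_yellow: loose yellow cup, open on top: straight round wall 60 mm across from 14 mm up to the rim at 62 mm (foot 52 mm across), wall 4 mm, about 0.16 kg. Ear handle at +y, 7 mm thick, reaching 54 mm from the axis, 14 to 54 mm up; else the wall is free, so grip it from above across x. Starts upright on the counter. Origin: centre of its underside; z up its axis.
- cup_green: loose green cup, open on top: straight round wall 60 mm across from 14 mm up to the rim at 62 mm (foot 52 mm across), wall 4 mm, about 0.16 kg. Ear handle at +y, 7 mm thick, reaching 54 mm from the axis, 14 to 54 mm up; else the wall is free, so grip it from above across x. Starts upright on the counter. Origin: centre of its underside; z up its axis.
- sugar_pot: loose white lidded sugar pot with a lilac band: round, straight wall 60 mm across from 6 to 46 mm up, lid (part of it, does not come off) rising to a small knob whose top is 65 mm up, no handles, about 0.25 kg. Stands upright on the counter at the start. Origin: centre of its underside; z up.
- saucer_blue: blue saucer with a white disc 66 mm across in its middle, fixed to the counter: round, 116 mm across the rim, rim 13 mm high, flat inner floor 6 mm above the counter and about 80 mm across, on which a cup stands. Origin: centre of its underside, on the counter; z up.
- saucer_yellow: yellow saucer with a white disc 66 mm across in its middle, fixed to the counter: round, 116 mm across the rim, rim 13 mm high, flat inner floor 6 mm above the counter and about 80 mm across, on which a cup stands. Origin: centre of its underside, on the counter; z up.
- saucer_green: green saucer with a white disc 66 mm across in its middle, fixed to the counter: round, 116 mm across the rim, rim 13 mm high, flat inner floor 6 mm above the counter and about 80 mm across, on which a cup stands. Origin: centre of its underside, on the counter; z up.
- coaster: square brown cork coaster, 100 x 100 mm, flat, 6 mm thick, fixed to the counter. Origin: centre of its underside, on the counter; z up, x and y along its edges.
- honey_jar: bystander: amber glass honey jar with a red lid, 56 mm across, 72 mm high, standing beyond the work on the robot's right. Origin: centre of its underside; z up.
- milk_jug: bystander: open white milk jug, 72 mm across, 72 mm high, handle to +y reaching 58 mm from the axis, standing beyond the work. Origin: centre of its underside; z up.

How it is judged:
At the end, for the whole second after the job is handed in: Each cup on its colour's saucer and the sugar pot on the coaster: centred within 12 mm, upright within 0.08 rad, fully down (underside 3 to 10 mm above that of its place), at rest and released; honey jar and milk jug within 20 mm of where they began (horizontal distance between cup_blue and saucer_blue below 0.012 m and z of cup_blue in the frame of saucer_blue between 0.003 and 0.01 m and angle between each of cup_blue, cup_yellow, cup_green, sugar_pot's own z axis and vertical below 0.08 rad and linear speed of each of cup_blue, cup_yellow, cup_green, sugar_pot below 0.01 m/s and angular speed of each of cup_blue, cup_yellow, cup_green, sugar_pot below 0.1 rad/s and contact force between each of cup_blue, cup_yellow, cup_green, sugar_pot and the fingers below 0.1 N and horizontal distance between cup_yellow and saucer_yellow below 0.012 m and z of cup_yellow in the frame of saucer_yellow between 0.003 and 0.01 m and horizontal distance between cup_green and saucer_green below 0.012 m and z of cup_green in the frame of saucer_green between 0.003 and 0.01 m and horizontal distance between sugar_pot and coaster below 0.012 m and z of sugar_pot in the frame of coaster between 0.003 and 0.01 m and distance of each of honey_jar, milk_jug from where it was at the start of the episode below 0.02 m); the robot touches nothing.
It fails at once if a cup or the sugar pot is let go while its underside is more than 30 mm above the counter (dropped) ((height (world z) of cup_blue above 0.03 m and contact force between cup_blue and the arm below 0.05 N and contact force between cup_blue and the fingers below 0.05 N) or (height (world z) of cup_yellow above 0.03 m and contact force between cup_yellow and the arm below 0.05 N and contact force between cup_yellow and the fingers below 0.05 N) or (height (world z) of cup_green above 0.03 m and contact force between cup_green and the arm below 0.05 N and contact force between cup_green and the fingers below 0.05 N) or (height (world z) of sugar_pot above 0.03 m and contact force between sugar_pot and the arm below 0.05 N and contact force between sugar_pot and the fingers below 0.05 N)).
It fails at once if a cup or the sugar pot is knocked over (tilted more than 0.6 rad) (angle between any of cup_blue, cup_yellow, cup_green, sugar_pot's own z axis and vertical above 0.6 rad).
It fails at once if the honey jar or the milk jug is moved more than 20 mm (distance of any of honey_jar, milk_jug from where it was at the start of the episode above 0.02 m).
It also fails if it takes over 104 s, if anything falls off the work surface, if the arm or the gripper's body presses on something with over 40 N, if the wrist force passes 120 N, or if a joint passes its speed limit or range.

## Working session

There is one attempt and no reset: what is moved stays moved. The work goes in short steps, each a Python script; the robot and the scene stay as the last script left them, time stands still between calls to the robot, and variables do not carry over. Pictures are saved under pics/ and viewed, at most 14 in all, crops included, and the job is handed in when it is done.

```bash
mkdir -p pics
python3 - <<'E'
from rig import *
import cv2, numpy as np
np.set_printoptions(precision=4,suppress=True)
for n in ("scene","top"):
    cv2.imwrite(f"pics/{n}0.png",capture(n)); c=calibration(n); print(n,np.array(c["camera_matrix"]),np.array(c["extrinsics"]))
print(calibration("wrist"));print(get_state())
E
```

```text
scene [[456.7524   0.     327.2849]
 [  0.     456.7524 206.1834]
 [  0.       0.       1.    ]] [[-0.5461  0.6596 -0.5165  1.1491]
 [ 0.8376  0.4397 -0.3241  0.3329]
 [ 0.0134 -0.6096 -0.7926  0.8623]
 [ 0.      0.      0.      1.    ]]
top [[433.2887   0.     312.6262]
 [  0.     433.2887 192.979 ]
 [  0.       0.       1.    ]] [[-0.001  -0.996   0.0889  0.4788]
 [-1.      0.0004 -0.0065 -0.0101]
 [ 0.0065 -0.0889 -0.996   1.3312]
 [ 0.      0.      0.      1.    ]]
{'camera_matrix': array([[281.806 ,   0.    , 316.9474],
       [  0.    , 281.806 , 202.7169],
       [  0.    ,   0.    ,   1.    ]]), 'hand_eye': array([[ 0.0007, -0.9654, -0.2609,  0.0673],
       [ 1.    ,  0.0008, -0.0003, -0.0003],
       [ 0.0005, -0.2609,  0.9654, -0.1218],
       [ 0.    ,  0.    ,  0.    ,  1.    ]])}
{'time': 0.1, 'joint_positions': array([-1.1939,  0.2646,  1.6052, -0.    ,  1.2737, -0.0369]), 'dq': array([ 0.0019, -0.0019, -0.0025, -0.0004, -0.0018, -0.0008]), 'joint_torque': array([  0.0004, -50.3617, -35.8072,   0.0732,   0.0233,  -0.0001]), 'eef_pos': array([ 0.2712, -0.6175,  0.2625]), 'tcp_rot': array([-0.001 ,  0.9787,  0.2054, -0.0002]), 'force': array([0.1396, 0.0249, 0.1083]), 'torque': array([0.0123, 0.0436, 0.0284]), 'grip_force': 0.0, 'grip_width': 1.004213087838593}
```

View pics/top0.png

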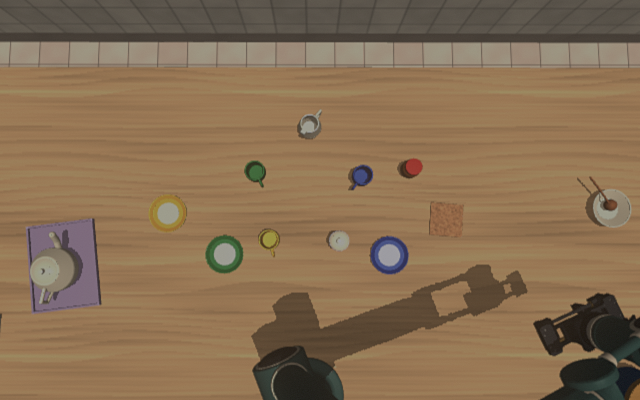

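View pics/scene0.png

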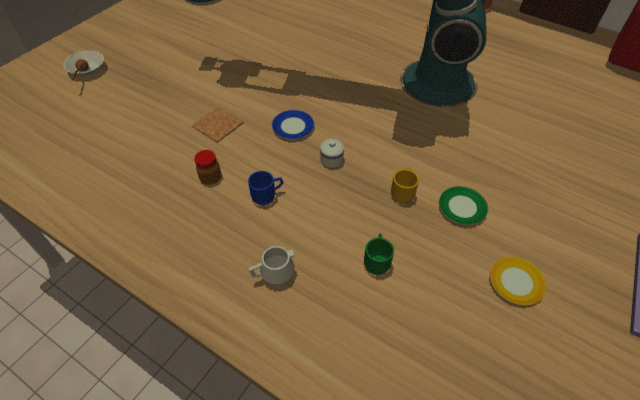

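```bash
cat > h.py <<'E'
from rig import *
import cv2, numpy as np
from scipy.spatial.transform import Rotation as R
np.set_printoptions(precision=4,suppress=True)
def down(yaw):            # tool y axis (closing line) along world angle yaw, z down
    a=(yaw+np.pi/2)/2
    return np.array([0,np.cos(a),np.sin(a),0])
def cam(name):
    """camera matrix, camera->world; call just before capture"""
    c=calibration(name)
    if name!="wrist": return np.array(c["camera_matrix"]),np.array(c["extrinsics"])
    s=get_state(); T=np.eye(4); q=s["tcp_rot"]
    T[:3,:3]=R.from_quat([q[1],q[2],q[3],q[0]]).as_matrix(); T[:3,3]=s["eef_pos"]
    return np.array(c["camera_matrix"]),T@np.array(c["hand_eye"])
def rectify(img,K,T,z,cx,cy,half,res):
    """view of plane z round (cx,cy): column -> +x, row -> +y"""
    n=int(2*half/res); W=np.linalg.inv(T)
    P=K@W[:3]                                  # world->pixel
    M=np.array([[res,0,cx-half],[0,res,cy-half],[0,0,z],[0,0,1]])
    return cv2.warpPerspective(img,P@M,(n,n),flags=cv2.INTER_LINEAR|cv2.WARP_INVERSE_MAP)
HSV={"blue":((105,90,30),(130,255,255)),"yellow":((20,150,60),(32,255,255)),"green":((50,80,30),(85,255,255)),
     "white":((0,0,110),(180,60,255)),"cork":((5,60,60),(14,255,255))}
def mask(im,c):
    m=cv2.inRange(cv2.cvtColor(im,cv2.COLOR_BGR2HSV),*map(np.array,HSV[c]))
    return cv2.morphologyEx(m,cv2.MORPH_CLOSE,np.ones((5,5)))
def blob(m):
    """filled contour nearest the middle, of some size"""
    cs,_=cv2.findContours(m,cv2.RETR_EXTERNAL,cv2.CHAIN_APPROX_NONE)
    n=m.shape[0]; best=max(cs,key=cv2.contourArea)
    out=np.zeros_like(m); cv2.drawContours(out,[best],-1,255,-1); return out,best
def measure(img,K,T,kind,c,cx,cy,half=0.07,res=0.0005):
    """-> x,y,radius,handle angle (or coaster yaw)"""
    z={"cup":.062,"saucer":.013,"pot":.046,"coaster":.006}[kind]
    im=rectify(img,K,T,z,cx,cy,half,res); m,ct=blob(mask(im,c))
    w=lambda p:(cx-half+p[0]*res,cy-half+p[1]*res)
    if kind=="coaster":
        r=cv2.minAreaRect(ct); return (*w(r[0]),r[1][0]*res,r[1][1]*res)
    d=cv2.distanceTransform(cv2.copyMakeBorder(m,1,1,1,1,cv2.BORDER_CONSTANT),cv2.DIST_L2,5)[1:-1,1:-1]
    ys,xs=np.where(d>d.max()-.7); p=np.array([xs.mean(),ys.mean()]); rad=d.max()*res
    ys,xs=np.where(m>0); v=np.c_[xs,ys]-p; v=v[np.hypot(*v.T)>1.12*rad/res]
    a=np.arctan2(v[:,1].mean(),v[:,0].mean()) if len(v) else np.nan
    return (*w(p),rad,a)
E
python3 - <<'E'
from h import *
K,T=cam("top"); img=cv2.imread("pics/top0.png")
px={"cup blue":(361,176),"cup yellow":(268,239),"cup green":(255,171),"pot white":(339,240),
"saucer blue":(389,255),"saucer yellow":(168,213),"saucer green":(225,254),"coaster cork":(446,219)}
for k,(u,v) in px.items():
    d=T[:3,:3]@np.linalg.inv(K)@[u,v,1]; kind,c=k.split()
    z={"cup":.062,"saucer":.013,"pot":.046,"coaster":.006}[kind]
    p=T[:3,3]+d*(z-T[2,3])/d[2]
    print(k,p[:2],np.array(measure(img,K,T,kind,c,p[0],p[1],.08)))
E
```

```text
cup blue [ 0.6425 -0.1613] [ 0.6433 -0.1577  0.0194  2.8136]
cup yellow [0.4577 0.1116] [0.4577 0.1053 0.0231 2.3716]
cup green [0.6574 0.1516] [ 0.6545  0.1485  0.0212 -2.8614]
pot white [ 0.4543 -0.0962] [ 0.4534 -0.0949  0.0281     nan]
saucer blue [ 0.4084 -0.2491] [ 0.4091 -0.2492  0.0534     nan]
saucer yellow [0.5357 0.4203] [0.5366 0.4223 0.0457 1.112 ]
saucer green [0.4121 0.2454] [0.4128 0.2488 0.0531    nan]
coaster cork [ 0.517  -0.4269] [ 0.5161 -0.4265  0.1029  0.1049]
```

```bash
cat > look.py <<'E'
from h import *
import json
C={"coaster cork":(.516,-.4265),"saucer blue":(.409,-.249),"cup blue":(.643,-.158),"pot white":(.4535,-.095),
"cup yellow":(.458,.107),"cup green":(.656,.15),"saucer green":(.4125,.248),"saucer yellow":(.536,.4215)}
tiles=[];out={}
for k,(x,y) in C.items():
    kind,c=k.split()
    move_to([x,y,.24],down(np.arctan2(y,x))); sleep(.15)
    K,T=cam("wrist"); img=capture("wrist"); cv2.imwrite(f"pics/w_{k.replace(' ','_')}.png",img)
    np.savez(f"pics/w_{k.replace(' ','_')}.npz",K=K,T=T)
    z={"cup":.062,"saucer":.013,"pot":.046,"coaster":.006}[kind]
    r=measure(img,K,T,kind,c,x,y,.075); print(k,np.array(r)); out[k]=list(map(float,r))
    im=rectify(img,K,T,z,x,y,.075,.0005); m,_=blob(mask(im,c)); cs,_=cv2.findContours(m,0,1)
    cv2.drawContours(im,cs,-1,(255,0,255),1); cv2.circle(im,(int((r[0]-x+.075)/.0005),int((r[1]-y+.075)/.0005)),3,(0,0,255),-1)
    tiles.append(cv2.resize(im,(200,200)))
cv2.imwrite("pics/tiles.png",np.vstack([np.hstack(tiles[:4]),np.hstack(tiles[4:])]))
json.dump(out,open("m.json","w")); print(get_state()["time"])
E
python3 look.py
```

```text
coaster cork [ 0.5181 -0.4122  0.077   0.1006]
saucer blue [ 0.4094 -0.247   0.0556     nan]
cup blue [ 0.648  -0.1635  0.0286  2.2117]
pot white [ 0.4536 -0.1055  0.018   2.0881]
cup yellow [ 0.4566  0.1126  0.0279 -3.049 ]
cup green [ 0.6603  0.1578  0.0288 -2.7864]
saucer green [0.4129 0.251  0.0554    nan]
saucer yellow [ 0.5365  0.426   0.0428 -1.0622]
9.0667
```

View pics/tiles.png

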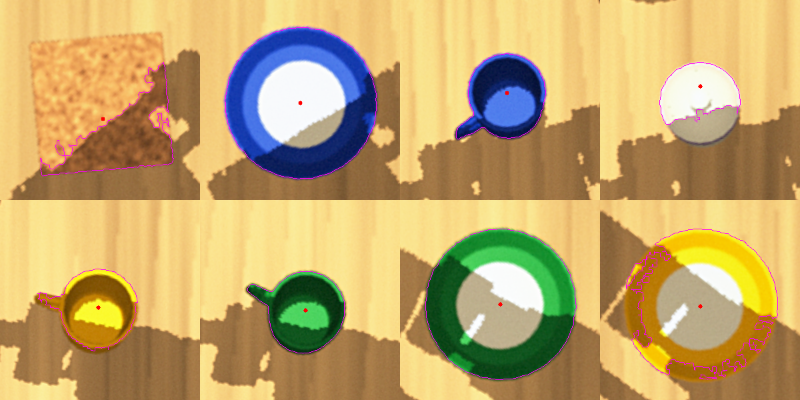

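The tiles show blue and green outlined well. The arm's shadow cuts into the cork, the pot and the yellow masks, so for those I read the centres from the rims: the pot at tile pixel (700,103), the coaster corners averaging (101.5,103), the yellow saucer at (700.5,305.5) and the yellow cup at (99,310). I'll start with the yellow cup.

```bash
cat > pp.py <<'E'
from h import *
PICK={"yellow":(.4572,.114,-2.97),"green":(.660,.1583,-2.80),"blue":(.6483,-.163,2.45),"pot":(.4535,-.0927,None)}
PLACE={"yellow":(.5364,.4257),"green":(.4129,.251),"blue":(.4094,-.247),"pot":(.517,-.4244)}
UP=.19
def run(n):
    x,y,h=PICK[n]; X,Y=PLACE[n]; g=.034 if n=="pot" else .048
    b=np.arctan2(y,x); off=0 if h is None else (h+np.pi/2-b+np.pi/2)%np.pi-np.pi/2   # grip line against radial
    q=down(b+off); Q=down(np.arctan2(Y,X)+off)
    command_gripper(1.0)
    move_to([x,y,UP],q); line_to([x,y,g+.03],feed=.15); line_to([x,y,g],feed=.06)
    command_gripper(0.0); s=get_state(); print(n,"width",s["grip_width"]*88,"F",s["grip_force"])
    if s["grip_force"]<3: raise SystemExit("no grip")
    line_to([x,y,g+.03],feed=.06); line_to([x,y,UP],feed=.15)
    print("lifted",get_state()["grip_width"]*88,get_state()["grip_force"])
    move_to([X,Y,UP],Q); line_to([X,Y,g+.03],feed=.15); line_to([X,Y,g+.011],feed=.04); sleep(.2)
    f0=get_state()["force"][2]; z=g+.009
    while z>g+.003:
        line_to([X,Y,z],feed=.02); f=get_state()["force"][2]-f0
        if f>2: break
        z-=.001
    s=get_state(); print("down cmd",z,"tcp",s["eef_pos"],"dF",f)
    command_gripper(1.0); sleep(.2)
    line_to([X,Y,g+.03],feed=.06); line_to([X,Y,UP],feed=.15)
    sleep(.1); cv2.imwrite(f"pics/p_{n}.png",capture("wrist"))
    print("t",get_state()["time"])
E
python3 -c "
from pp import *
run('yellow')"
```

```text
yellow width 58.84376278888763 F 29.99950114731652
lifted 58.87014131473074 29.99961001446134
down cmd 0.054 tcp [0.5366 0.4258 0.0544] dF 2.1248887894173034
t 20.6417
```

View pics/p_yellow.png

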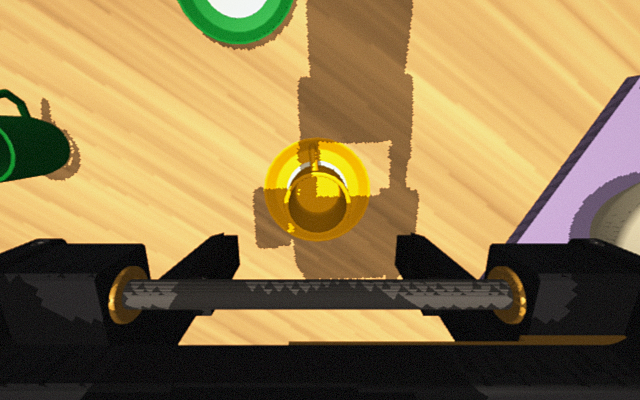

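The yellow cup, at about (317,200), stands upright inside its saucer, which is centred at about (318,190). Next come the other three pieces.

Run:
```python
from pp import *
for n in ("green","blue","pot"): run(n)
# check looks
C={"pot":(.517,-.4244),"blue":(.4094,-.247),"green":(.4129,.251),"yellow":(.5364,.4257)}
tiles=[]
for n,(x,y) in C.items():
    move_to([x,y,.24],down(np.arctan2(y,x))); sleep(.15)
    K,T=cam("wrist"); img=capture("wrist"); np.savez(f"pics/c_{n}.npz",img=img,K=K,T=T)
    for z in (.046 if n=="pot" else .062, .006 if n=="pot" else .013):
        im=rectify(img,K,T,z,x,y,.075,.0005)
        cv2.drawMarker(im,(150,150),(255,0,255),cv2.MARKER_CROSS,300,1)
        cv2.circle(im,(150,150),60,(255,0,255),1) if z>.02 else cv2.circle(im,(150,150),116 if n!="pot" else 100,(255,0,255),1)
        tiles.append(im[::1,::1])
im=np.vstack([np.hstack(tiles[0::2]),np.hstack(tiles[1::2])]); cv2.imwrite("pics/check.png",cv2.resize(im,(800,400),interpolation=cv2.INTER_AREA))
cv2.imwrite("pics/scene1.png",capture("scene"));print(get_state()["time"])
```

```text
green width 59.019704297387094 F 29.999077397465925
lifted 58.802099587974254 29.999519594072588
down cmd 0.054 tcp [0.4131 0.2511 0.0544] dF 4.850040294221905
t 33.1667
blue width 58.320811759737204 F 29.998692260705866
lifted 58.45716721497156 29.999532542133238
down cmd 0.054 tcp [ 0.4096 -0.2471  0.0543] dF 2.6728109072906423
t 45.35
pot width 58.687108145791235 F 30.00010017771274
lifted 58.908128570414846 29.999891985207796
down cmd 0.039 tcp [ 0.5172 -0.4245  0.0403] dF 6.260850983037444
t 57.2833
61.9667
```

View pics/check.png

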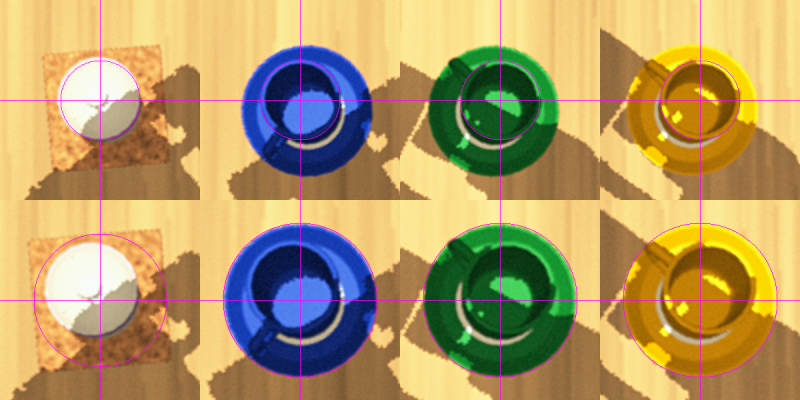

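View pics/scene1.png

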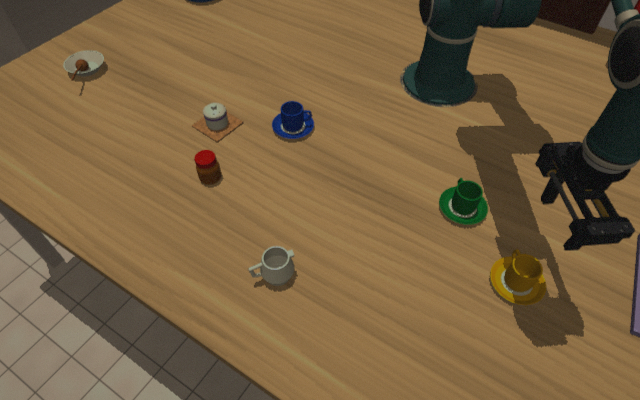

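In the check tiles every rim lies within about 2 mm of its target circle. The scene view shows all four pieces upright on their places, with the jar at (208,167) and the jug at (277,265) unmoved. I'm handing in.

```bash
python3 -c "
from rig import *
print(job_done())"
```

```text
the job is handed in; nothing more can be done
None
```

The job is handed in at about 62 s of the 104 s allowed: all three cups and the sugar pot stand upright and released, about 2 mm or less off centre by my camera check, and the honey jar and milk jug look unmoved; no verdict was returned.

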